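# Set the tool rest of a bench grinder to its gauge mark and clamp it

## Task

The bench grinder is switched off and its tool rest stands too far from the stone. With a light fingertip, roll the brass knurled wheel until the rest has closed up to the stone as far as the gauge mark, its black pointer at the red line, without running it against the stone; then push the clamp lever fully over to lock it. It is all fingertip work: grip and lift nothing, never push the rest itself, and leave the chisel, spray can, tin and brush where they are.

Things in the scene. Friction and masses are not known exactly. Their poses are not given: they have to be found in the camera images.
- wheel_centre (a point): centre of the brass knurled adjuster wheel, 40 mm diameter, 14 mm wide, standing on edge, 95 mm above the bench. Its top is free; fork cheeks on its flat sides (y) end 15 mm above this point. Fixed to the grinder, with the grinder's axes: z up, y along the wheel's axle from the operator's front to the stone, x towards the clamp's side, away from the motor
- adjuster (a joint): turn of the knurled wheel, rad. A fingertip pressed lightly on the wheel's top and dragged along the grinder's +x rolls it so that this grows and the rest nears the stone, 12 mm per full turn (0.95 mm per 10 mm of rim); along -x the rest goes back. It turns with about 1 N at the rim and stays where it is left; lift off between strokes, several are needed
- rest (a joint): travel of the steel tool rest (plate 80 x 55 x 10 mm, top 118 mm above the bench) along the grinder's y, in m: 0 = 28 mm gap to the stone, 0.025 = pointer at the red gauge mark (3 mm gap), 0.028 = against the stone. Its front edge lies 45 mm plus this travel in y from wheel_centre
- pointer (a point): tip line of the black pointer on the rest's side, over the white scale; it moves with the rest along the grinder's y
- gauge_mark (a point): middle of the red line on the white scale plate beside the rest, fixed to the grinder; the pointer is to stand at the same y of the grinder (its other black lines are 4 mm apart). Axes as wheel_centre
- clamp_pivot (a point): pivot of the clamp lever, at the height of the lever's bar, 100 mm above the bench; 50 mm in x and 15 mm in y from wheel_centre, fixed to the grinder, axes as there. The lever swings level: a 9 mm round steel bar with a red 20 mm ball, centred 64 mm from the pivot. From 30 mm out there is only the bench below the bar
- clamp_ball (a point): centre of the red ball at the end of the clamp lever
- clamp (a joint): angle of the clamp lever, rad: 0 = open, pointing along the grinder's +x; growing as the ball swings towards -y (clockwise seen from above, towards the operator's front); 1.4 = clamped, against its stop, pointing almost along -y. It needs about 1 N at the ball and stays where it is left
- grinder: single-ended bench grinder, green guard and motor, fixed; origin on the bench under wheel_centre, axes as there. Grey stone 150 mm diameter, 25 mm wide, axle along x at y = 203 mm, 125 mm above the bench; guard 50 mm wide, front at y = 150 mm or more, top and eye shield below 250 mm. Motor 120 mm diameter on the same axle, x = -40 to -185 mm
- chisel: cold chisel, 175 mm long, 20 mm thick, lying on the bench; bystander, origin on the bench under its middle
- spray: blue spray can, 54 mm diameter, 150 mm tall, standing; bystander, origin at the centre of its underside
- tin: open steel tin, 84 mm diameter, 85 mm tall, standing; bystander, origin at the centre of its underside
- brush: flat brush 200 mm long lying on the bench; bystander, origin on the bench

How it is judged:
By the outcome, as a careful person would: the job done as asked, in the order asked, and still so for the second after the job is handed in, with the robot touching nothing.
It also fails if it takes over 70 s, if anything falls off the work surface, if the arm or the gripper's body presses on something with over 40 N, if the wrist force passes 120 N, or if a joint passes its speed limit or range.

## Robot

A 6-joint arm with a two-finger parallel gripper is mounted at the origin on the work surface. World frame = base frame: x ahead of the robot, y to its left, z up, the work surface at z = 0. Lengths are in mm, angles in rad, forces in N, time in s.
With the tool pointing down it reaches from about 275 to 750 mm from the base axis. Payload 10.2 kg.
Tool frame: the origin (TCP) lies on the centre line of the jaws, within the pads' length; the fingertips stand 8 mm ahead of it and the grasp point (between the pads) lies 11 mm behind it; x points along the fingers, y is the direction in which the jaws open and shut, and the axes are right-handed (so a half turn about x gives the same grasp; the last joint's range is limited). The gripper opens to 85 mm and grips with 20 to 120 N. Pads are 22 mm wide; open, the fingers measure 114 mm over their backs; the gripper's body (76 mm by 85 mm) begins 54 mm behind the grasp point. The pads swing forward as they close: fully open they stand 13 mm farther back than shut.
Start: joints at [1.031, 0.313, 1.498, -0, 1.331, -0.223], TCP at [163.565, 498.877, 239.294] pointing down, gripper open.
Joint ranges: [-2.94, 2.94], [-0.97, 2.17], [0.19, 2.56], [-1.23, 4.37], [0.02, 3.11], [-2.88, 2.88]. Speed limits (rad/s): [2.39, 2.39, 3.01, 3.14, 3.14, 3.14].

## Interface

Orientations are given as a unit quaternion [w, x, y, z].
In Python, from rig import ctrl, vision, workorder gives the robot as it stands. The module is installed in compiled form; this text tells all that it offers.
- The arm moves only by the shell command python3 -m jog 'ROWS' [OPENING] [FORCE]. ROWS is JSON, a list that holds one entry, the list of rows, each a list of 6 numbers: the shift along the tool's x, y, z in m, then the turn, a rotation vector about the tool's x, y, z in rad. A call has 1 to 12 rows; each row shifts and turns the commanded pose from where the row before left it, along the tool's axes as they then stand; what a row does not reach is not made up. A row lasts 1/8 s, in which the tool goes at most 62.5 mm and 10.7 degrees, less where a joint would pass 70% of its speed; a pose out of reach is approached as far as the arm can. A call is refused whole if a number of a shift passes 0.0625 or a number of a turn 0.188, either way. A call with a gripper value outside its range is refused whole. OPENING is the closure in counts, from 0 (fully open) to 255 (shut), set as the call begins (- or left out, the last holds). The fingers move at their own pace and stop on an object; FORCE is the grip in N (left out, the last holds). Time passes only in rows, so rows that do not move let the fingers close. It gives the time, the measured TCP pose, the force and the opening at its end, in the units of the state.
- ctrl.sense(): the state, without advancing time (a new reading comes with each control period).
- vision.capture(name): name is "scene" or "side" or "wrist"; returns a dict with "image" (480x640x3 uint8, red, green, blue), "mtx" (3x3 intrinsics, pixels), "R" (3x3) and "t" (3): a world point X has camera coordinates R X + t; the wrist camera has in their place "hand_eye" (4x4, takes a point from camera to tool coordinates, whose origin is the TCP and whose axes are the tool frame's). Camera axes: x right, y down, z forward; pixel columns grow to the right and rows downward; lengths in mm; the calibration is good to about 2 mm. The wrist camera is an equidistant fisheye: a pixel r from the principal point sees the ray r / f radians off the axis. A picture is of the moment at which its call begins: read the wrist's pose just before it. There is no depth.
- workorder.finish_job(): hands the job in, once; it reports no verdict.
The state is a dict: "time_s": time; "joints": joint angles; "dq": joint speeds; "tau": joint torques, N m; "eef_pos": TCP position; "ee_rot": TCP orientation; "force": force on the tool from outside, world axes, zero at the start; "wrist_torque": the same for the moment, N m; "grip_width": opening from 0.0 (shut) to 1.0 (fully open).
Only numpy, scipy, OpenCV 4.12 (cv2) and the standard library are available. Lean on these libraries where they do the work, as an engineer would, in place of code of your own. Each camera call takes 0.05 s, during which the arm holds its last target.

## Working session

There is one attempt and no reset: what is moved stays moved. The work goes in short steps, Python scripts to look and compute and a shell command to move; the robot and the scene stay as the last step left them, time stands still between calls to the robot, and variables do not carry over. Pictures are saved under pics/ and viewed, and the job is handed in when it is done.

```bash
mkdir -p pics
python3 - <<'E'
from rig import ctrl, vision
import cv2
s=ctrl.sense();print(s)
for n in("scene","side","wrist"):
    c=vision.capture(n);cv2.imwrite(f"pics/{n}0.png",c["image"][:,:,::-1])
    print(n,{k:v.tolist() if hasattr(v,'tolist') else v for k,v in c.items() if k!="image"})
E
```

```text
{'time_s': 0.0, 'joints': array([ 1.03061641e+00,  3.13450289e-01,  1.49846583e+00,  1.67125164e-05,
        1.33101317e+00, -2.23389884e-01]), 'dq': array([-8.59397661e-05, -7.76942750e-04, -7.23782449e-04, -1.79965873e-03,
       -1.74819657e-03, -5.34099243e-05]), 'tau': array([-7.57495727e-04, -4.12273800e+01, -2.59734195e+01, -3.51078988e-04,
        4.26922154e-03, -2.21862507e-06]), 'eef_pos': array([163.4124905 , 498.64679723, 238.72410588]), 'ee_rot': array([ 0.69807324,  0.11109939,  0.69843604, -0.11197221]), 'force': array([-0.06824419, -0.18209469,  0.8985401 ]), 'wrist_torque': array([-0.05940173, -0.0076389 , -0.0513756 ]), 'grip_width': 1.00431296218217}
scene {'mtx': [[466.80953459860865, 0.0, 312.72865811539384], [0.0, 466.80953459860865, 239.04557845026648], [0.0, 0.0, 1.0]], 'R': [[-0.8585664998666769, 0.5125852649002671, -0.010950411581621853], [0.40835535811241974, 0.6707575355265317, -0.6191366812225321], [-0.3100152686684338, -0.5360416725791914, -0.7852068889477104]], 't': [509.47703884822613, -125.18577777914314, 884.6717238142485]}
side {'mtx': [[603.7705429241, 0.0, 316.0599550310457], [0.0, 603.7705429241, 240.42608942639401], [0.0, 0.0, 1.0]], 'R': [[0.9687664797842275, -0.24771068289635886, 0.011442256136604167], [-0.1306732002463183, -0.5491752357141826, -0.825427813449279], [0.2107510910620908, 0.7981516009238416, -0.56439170755677]], 't': [-570.1608440996035, 107.53576327001143, 1020.4144725978406]}
wrist {'mtx': [[371.64829954431775, 0.0, 317.5440977538371], [0.0, 371.64829954431775, 238.2915351956879], [0.0, 0.0, 1.0]], 'hand_eye': [[-0.00017175625213736997, -0.2777357862228319, 0.9606574850335435, -135.00729453079404], [0.999999923853787, -0.000384333763073754, 6.767552453644235e-05, 1.1991069021425327], [0.00035041719123265027, 0.9606574235068096, 0.2777358310860306, -69.65413511413675], [0.0, 0.0, 0.0, 1.0]]}
```

View pics/scene0.png

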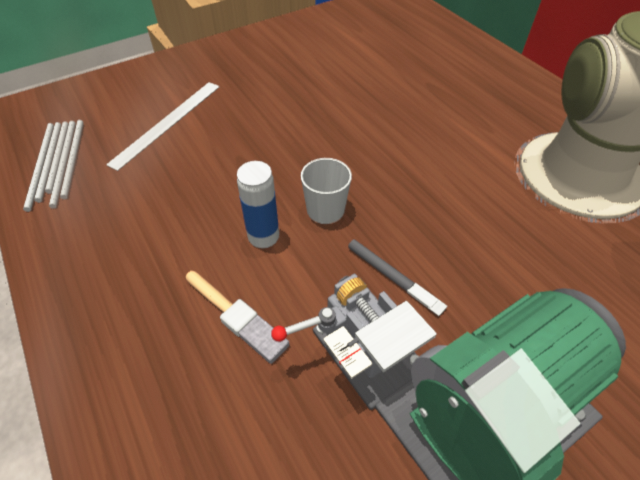

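View pics/side0.png

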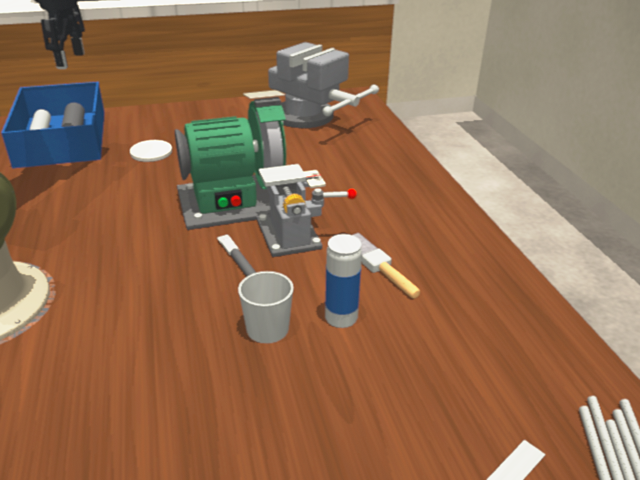

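View pics/wrist0.png

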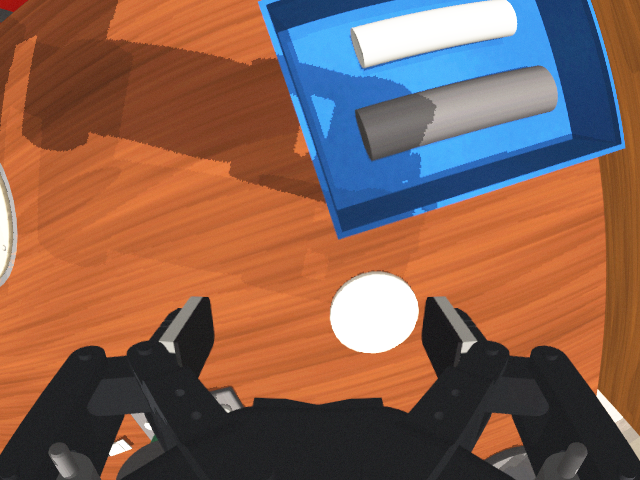

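The scene view shows the wheel near (351,291), ball (279,333) and pivot (327,316). In the side view the wheel is near (293,203) and the ball (352,194). The brush lies under the lever side and the chisel left of the wheel. Next step is triangulation.

```bash
cat > h.py <<'E'
import numpy as np, cv2
from rig import ctrl, vision
from scipy.spatial.transform import Rotation as Ro
def rot(s): q=s["ee_rot"]; return Ro.from_quat([q[1],q[2],q[3],q[0]]).as_matrix()
def cap(n):
    s=ctrl.sense(); c=vision.capture(n); c["s"]=s; c["n"]=n
    if n=="wrist":
        T=np.eye(4);T[:3,:3]=rot(s);T[:3,3]=s["eef_pos"]; c["T"]=T@c["hand_eye"]
    return c
def ray(c,p):
    K=c["mtx"];x=(p[0]-K[0,2])/K[0,0];y=(p[1]-K[1,2])/K[1,1]
    if c["n"]=="wrist":
        r=np.hypot(x,y);d=np.array([x/r*np.sin(r),y/r*np.sin(r),np.cos(r)]) if r>1e-9 else np.array([0,0,1.])
        return c["T"][:3,3],c["T"][:3,:3]@d
    d=c["R"].T@np.array([x,y,1]);return -c["R"].T@c["t"],d/np.linalg.norm(d)
def plane(c,p,z):
    o,d=ray(c,p);return o+d*(z-o[2])/d[2]
def tri(*rs):
    A=0;b=0
    for o,d in rs:
        P=np.eye(3)-np.outer(d,d);A=A+P;b=b+P@o
    X=np.linalg.solve(A,b);return X,[round(float(np.linalg.norm((np.eye(3)-np.outer(d,d))@(X-o))),1) for o,d in rs]
def proj(c,X):
    K=c["mtx"]
    if c["n"]=="wrist":
        v=np.linalg.inv(c["T"])@np.append(X,1);v=v[:3];r=np.hypot(v[0],v[1]);th=np.arctan2(r,v[2]);u=v[:2]/max(r,1e-9)*th
    else: v=c["R"]@X+c["t"];u=v[:2]/v[2]
    return u*np.array([K[0,0],K[1,1]])+K[:2,2]
def blobs(img,kind,mina=15):
    h=cv2.cvtColor(img,cv2.COLOR_RGB2HSV)
    if kind=="red": m=cv2.inRange(h,(0,180,120),(6,255,255))|cv2.inRange(h,(174,180,120),(180,255,255))
    if kind=="brass": m=cv2.inRange(h,(15,110,100),(28,255,255))
    n,l,st,ce=cv2.connectedComponentsWithStats(m)
    return [(st[i].tolist(),ce[i].round(1).tolist()) for i in range(1,n) if st[i][4]>=mina]
def state():
    s=ctrl.sense();print("t",s["time_s"],"pos",s["eef_pos"].round(1),"F",s["force"].round(2),"g",round(s["grip_width"],2));print(rot(s).round(3));return s
E
python3 - <<'E'
from h import *
for n in("scene","side"):
    c=cap(n)
    for k in("red","brass"):print(n,k,blobs(c["image"],k))
    x=(250,250,220,170) if n=="scene" else (250,150,120,90)
    im=c["image"][x[1]:x[1]+x[3],x[0]:x[0]+x[2],::-1]
    cv2.imwrite(f"pics/{n}1.png",cv2.resize(im,(x[2]*780//x[2],x[3]*780//x[2]),interpolation=cv2.INTER_CUBIC)[:600])
E
```

```text
scene red [([272, 325, 15, 16, 171], [278.6, 332.8])]
scene brass [([147, 0, 168, 51, 4562], [211.1, 17.1]), ([186, 275, 38, 36, 77], [204.0, 294.3]), ([198, 274, 28, 25, 33], [212.4, 287.1]), ([337, 277, 30, 28, 405], [350.0, 288.9])]
side red [([347, 188, 10, 11, 81], [351.6, 193.2]), ([231, 195, 10, 11, 85], [235.4, 200.3])]
side brass [([41, 6, 353, 101, 13972], [221.9, 58.2]), ([252, 13, 19, 14, 83], [259.9, 18.1]), ([86, 22, 6, 8, 15], [88.5, 25.7]), ([0, 25, 64, 60, 1514], [23.4, 55.3]), ([65, 36, 6, 13, 41], [67.8, 43.5]), ([66, 50, 9, 8, 37], [69.5, 53.1]), ([0, 89, 17, 27, 276], [5.7, 101.1]), ([286, 144, 1, 15, 15], [286.0, 151.0]), ([283, 193, 22, 20, 181], [292.2, 199.9]), ([380, 264, 40, 34, 355], [399.2, 281.3])]
```

View pics/scene1.png

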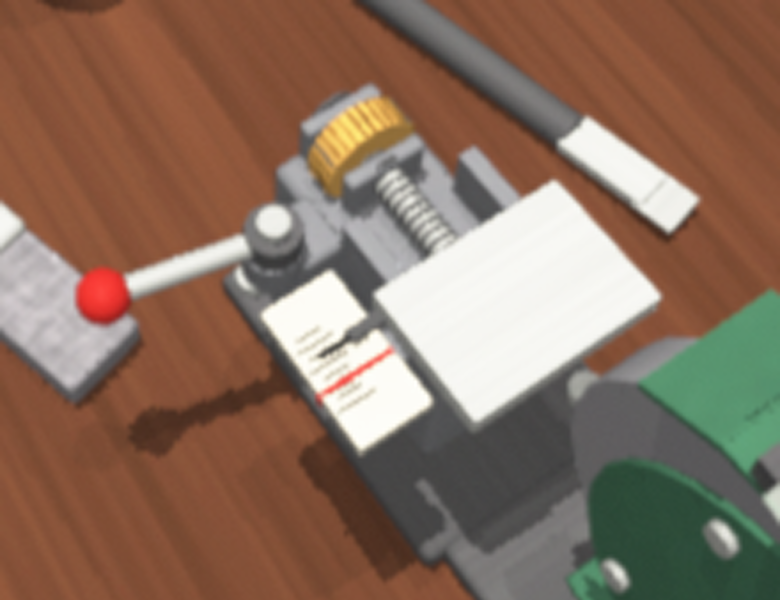

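View pics/side1.png

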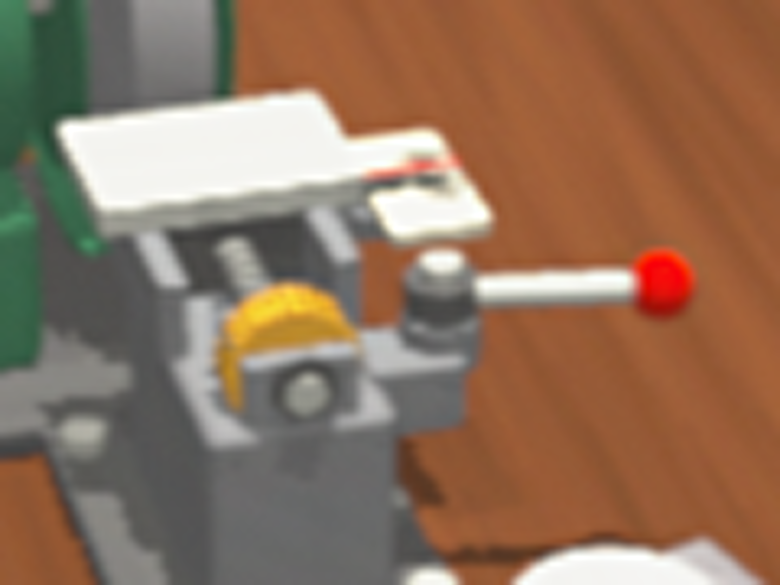

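Run:
```python
from h import *
a=cap("scene");b=cap("side")
def t(n,p,q): X,e=tri(ray(a,p),ray(b,q));print(n,X.round(1),e);return X
ball=t("ball",blobs(a["image"],"red")[0][1],(351.6,193.2))
cs=250,250;k=220/780;A=lambda x,y:(250+x*k,250+y*k)
k2=120/780;B=lambda x,y:(250+x*k2,150+y*k2)
cap_=t("pivtop",A(275,218),B(443,262))
# rest corners: near-left etc
r1=t("rest front clamp-side",A(378,292),B(372,182))
r2=t("rest front motor-side",A(555,182),B(100,215))
r3=t("rest back clamp",A(475,420),B(318,95))
rl=t("red out",A(318,400),B(458,160)); rr=t("red in",A(392,350),B(365,177))
yaw=np.arctan2(*(r1-r2)[[1,0]]);print("yaw rest",np.degrees(yaw), np.linalg.norm(r1-r2),np.linalg.norm(r3-r1))
print("yaw ball",np.degrees(np.arctan2(*(ball-cap_)[[1,0]])))
for th in np.radians([0,]): pass
```

```text
ball [668.2  45.7 102.1] [0.1, 0.1]
pivtop [604.7  55.7 111.3] [0.8, 0.8]
rest front clamp-side [592.9  99.5 116. ] [2.2, 2.2]
rest front motor-side [513.2  96.9 115.8] [0.1, 0.1]
rest back clamp [590.6 153.6 117.5] [0.6, 0.6]
red out [626.7 119.2 108.4] [0.0, 0.0]
red in [596.5 116.7 107.8] [0.6, 0.6]
yaw rest 1.867985599048867 79.67317178791518 54.1680490925596
yaw ball -8.944155160321419
```

Run:
```python
from h import *
s=state()
a=cap("scene");b=cap("side")
k=220/780;A=lambda x,y:(250+x*k,250+y*k)
k2=120/780;B=lambda x,y:(250+x*k2,150+y*k2)
def t(n,p,q): X,e=tri(ray(a,p),ray(b,q));print(n,X.round(1),e);return X
t("wheel blob",(350,288.9),(292.2,199.9))
t("wheel top",A(355,125),B(292,300))
for n,X in dict(chis=A(610,170)).items(): print(n,plane(a,X,10))
print("spray",plane(a,(256,172),150),"tin",plane(a,(326,175),85))
```

```text
t 0.35 pos [163.5 498.8 239.1] F [-0.14  0.24 -0.34] g 1.0
[[-0.     0.312  0.95 ]
 [-0.     0.95  -0.312]
 [-1.    -0.    -0.   ]]
wheel blob [555.8  40.4 104.8] [3.4, 3.4]
wheel top [558.4  39.7 113.4] [1.0, 1.0]
chis [437.61196076  62.56318611  10.        ]
spray [ 582.99964451 -175.49077184  150.        ] tin [ 463.11376184 -173.84630918   85.        ]
```

```bash
python3 -m jog '[[[-0.055,0,0,-0.18,0,0],[-0.055,0,0,-0.18,0,0],[0,0,0,0,0,0]]]' 255 20 && python3 -m jog '[[[0,-0.0376,0.0401,0,0,0],[0,-0.0376,0.0401,0,0,0],[0,-0.0376,0.0401,0,0,0],[0,-0.0376,0.0401,0,0,0],[0,-0.0376,0.0401,0,0,0],[0,-0.0376,0.0401,0,0,0],[0,-0.0376,0.0401,0,0,0],[0,-0.0376,0.0401,0,0,0],[0,-0.0376,0.0401,0,0,0],[0,-0.0376,0.0401,0,0,0],[0,-0.0376,0.0401,0,0,0],[0,-0.0376,0.0401,0,0,0]]]'; python3 -m jog '[[[0.045,0,0,0,0,0],[0.02,0,0,0,0,0],[0,0,0,0,0,0],[0,0,0,0,0,0]]]'
python3 - <<'E'
from h import *
state()
c=cap("wrist");cv2.imwrite("pics/w1.png",c["image"][:,:,::-1]);print(blobs(c["image"],"red"),blobs(c["image"],"brass"))
E
```

```text
time_s: 0.82
eef_pos: [164.0, 499.7, 353.3]
ee_rot: [0.708, -0.013, 0.705, 0.018]
force: [-0.6, 0.4, 0.1]
grip_width: 0.377
time_s: 2.33
eef_pos: [664.8, 67.6, 348.0]
ee_rot: [0.706, -0.015, 0.708, 0.015]
force: [0.5, -0.2, 1.0]
grip_width: -0.0
time_s: 2.82
eef_pos: [664.0, 69.0, 285.2]
ee_rot: [0.707, -0.015, 0.706, 0.015]
force: [-1.1, -0.5, 0.8]
grip_width: 0.001
t 2.825 pos [664.   69.  285.2] F [-1.06 -0.46  0.81] g 0.0
[[ 0.001 -0.043  0.999]
 [-0.     0.999  0.043]
 [-1.    -0.     0.001]]
[([416, 11, 13, 16, 182], [422.2, 18.7]), ([377, 141, 2, 32, 62], [377.5, 157.0]), ([280, 207, 23, 22, 381], [290.8, 218.2])] [([277, 66, 20, 47, 702], [287.2, 89.1]), ([129, 214, 65, 27, 216], [163.0, 224.2]), ([130, 228, 66, 19, 88], [162.2, 238.0])]
```

View pics/w1.png

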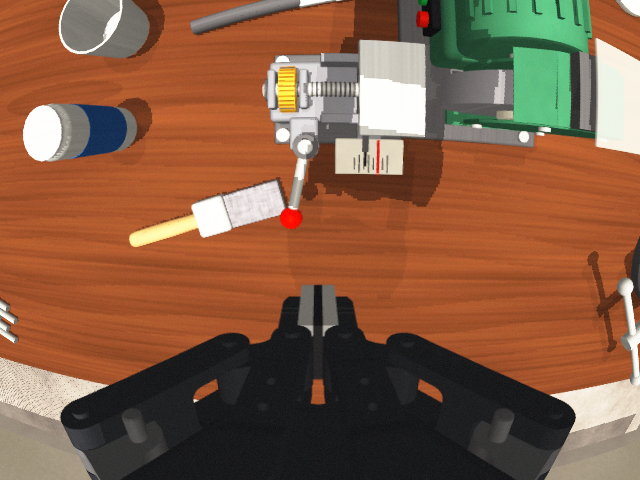

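The wrist picture shows everything: wheel (287,89), pivot (305,146), ball (291,218), red line at column 377, pointer at column ~366.

```bash
cat > gap.py <<'E'
from h import *
def gap(tag,red_guess,z=108,draw=True):
    c=cap("wrist")
    x,y=int(red_guess[0])-50,int(red_guess[1])-45
    im=c["image"][y:y+75,x:x+100]
    cv2.imwrite(f"pics/{tag}.png",cv2.resize(im[:,:,::-1],None,fx=8,fy=8,interpolation=cv2.INTER_CUBIC));print("crop origin",x,y)
    return c
E
python3 - <<'E'
from gap import *
c=gap("g1",(377,157))
for n,p,z in (("wheel",(287.2,89.1),112),("pivot",(305,146),112),("ball",(290.8,218.2),101),("red",(377.5,157),108),("restfrontclamp",(359.5,136),118),("restfrontmotor",(359.5,41),118),("chis?",(300,5),10)):
    print(n,plane(c,p,z).round(1))
E
```

```text
crop origin 327 112
wheel [558.8  40.5 112. ]
pivot [605.8  57.  112. ]
ball [670.   46.4 101. ]
red [612.  118.1 108. ]
restfrontclamp [595.2 100.7 118. ]
restfrontmotor [516.1  97.2 118. ]
chis? [448.1  41.3  10. ]
```

View pics/g1.png

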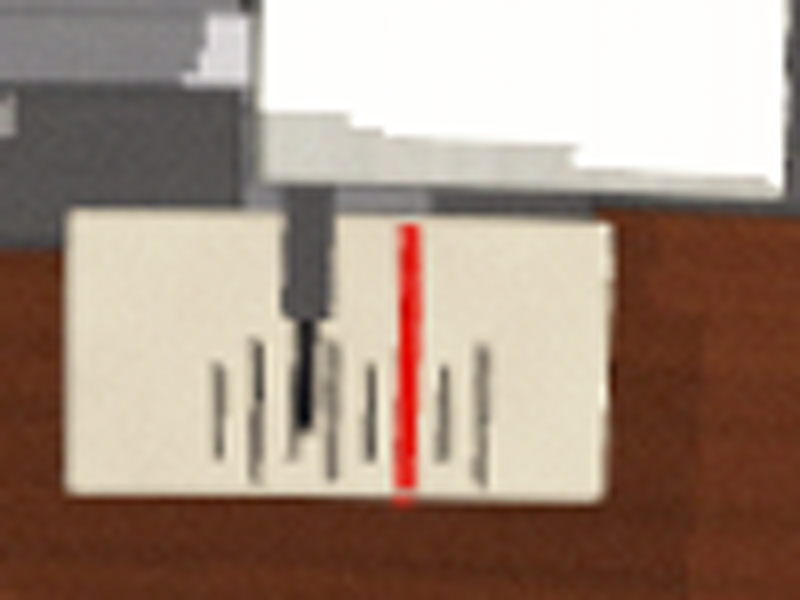

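```bash
python3 -m jog '[[[0,-0.0081,-0.0392,0,0,0],[0,-0.0081,-0.0392,0,0,0],[0,-0.0081,-0.0392,0,0,0],[0.045,0,0,0,0,0],[0.045,0,0,0,0,0],[0.045,0,0,0,0,0],[0.015,0,0,0,0,0],[0,0,0,0,0,0],[0,0,0,0,0,0]]]'
python3 - <<'E'
from h import *
state()
for n in("side","scene"):
    c=cap(n);x=(250,250,220,165) if n=="scene" else (230,110,140,105)
    im=c["image"][x[1]:x[1]+x[3],x[0]:x[0]+x[2],::-1];cv2.imwrite(f"pics/{n}2.png",cv2.resize(im,(800,600),interpolation=cv2.INTER_CUBIC))
E
```

```text
time_s: 4.05
eef_pos: [548.4, 39.4, 136.3]
ee_rot: [0.708, -0.015, 0.706, 0.015]
force: [-0.6, -0.1, 0.6]
grip_width: -0.001
t 4.05 pos [548.4  39.4 136.3] F [-0.56 -0.06  0.55] g -0.0
[[ 0.003 -0.043  0.999]
 [-0.     0.999  0.043]
 [-1.    -0.001  0.003]]
```

View pics/side2.png

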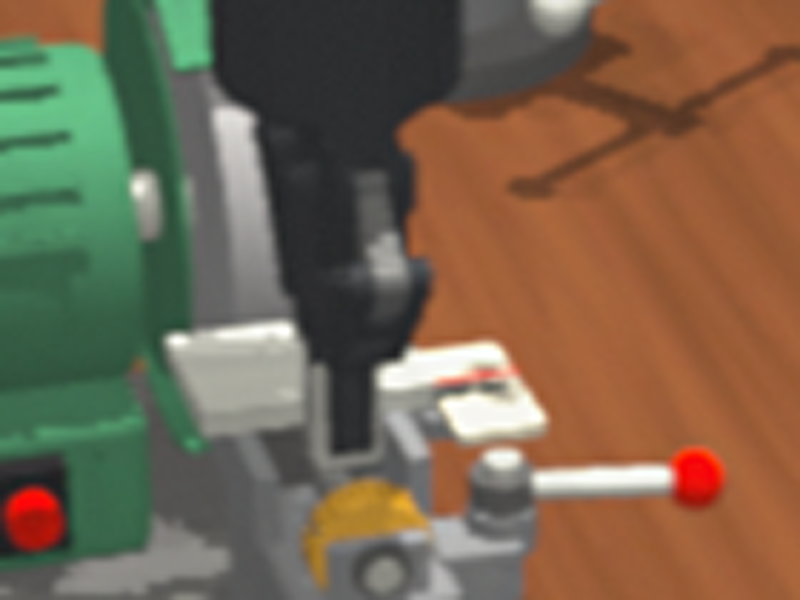

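View pics/scene2.png

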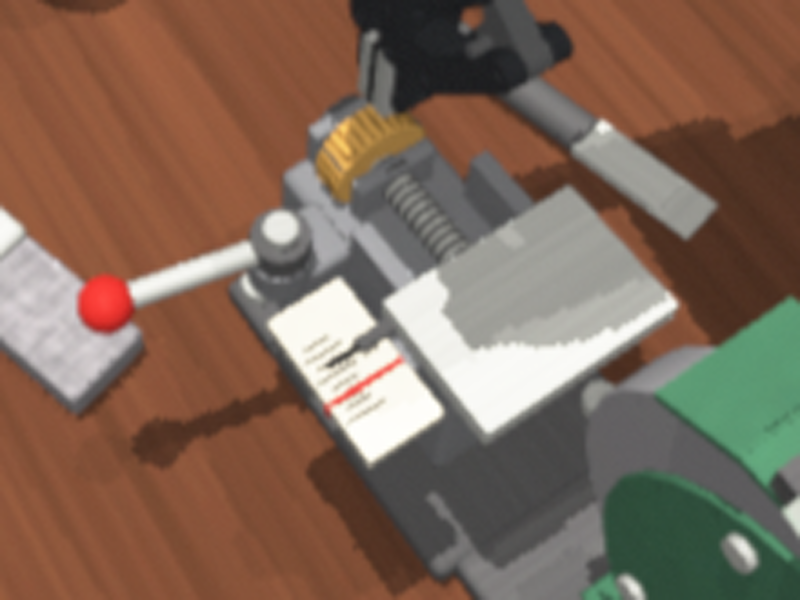

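The fingertips hang about 13 mm above the wheel, a little to its motor side. I'm lowering until contact.

```bash
python3 -m jog '[[[0.01,0,0,0,0,0],[0.002,0,0,0,0,0],[0,0,0,0,0,0]]]'; python3 -m jog '[[[0.001,0,0,0,0,0],[0,0,0,0,0,0]]]'; python3 -m jog '[[[0.001,0,0,0,0,0],[0,0,0,0,0,0]]]'
```

```text
time_s: 4.53
eef_pos: [547.8, 39.5, 122.9]
ee_rot: [0.707, -0.015, 0.706, 0.015]
force: [-0.4, 0.1, 6.3]
grip_width: 0.0
time_s: 4.78
eef_pos: [548.3, 39.5, 122.7]
ee_rot: [0.708, -0.015, 0.706, 0.015]
force: [-0.9, 0.6, 11.2]
grip_width: -0.002
time_s: 5.03
eef_pos: [548.9, 39.5, 122.7]
ee_rot: [0.709, -0.015, 0.705, 0.015]
force: [-1.2, 1.2, 17.0]
grip_width: 0.0
```

```bash
python3 -m jog '[[[-0.002,0,0,0,0,0],[0,0,0.004,0,0,0],[0,0,0.004,0,0,0],[0,0,0.004,0,0,0],[0,0,0.004,0,0,0],[0,0,0.004,0,0,0],[0,0,0,0,0,0]]]'; python3 -m jog '[[[-0.008,0,0,0,0,0],[0,0,0,0,0,0]]]'
python3 - <<'E'
from h import *
state()
c=cap("scene");x=(320,310,80,60);im=c["image"][x[1]:x[1]+x[3],x[0]:x[0]+x[2],::-1];cv2.imwrite(f"pics/scene3.png",cv2.resize(im,(800,600),interpolation=cv2.INTER_CUBIC))
c=cap("wrist");cv2.imwrite("pics/w3.png",c["image"][:,:,::-1])
E
```

```text
time_s: 5.9
eef_pos: [567.8, 40.4, 122.3]
ee_rot: [0.707, -0.015, 0.707, 0.015]
force: [1.8, 0.6, 2.8]
grip_width: -0.002
time_s: 6.15
eef_pos: [567.3, 40.3, 130.7]
ee_rot: [0.707, -0.015, 0.707, 0.015]
force: [-0.2, -0.1, 0.8]
grip_width: -0.001
t 6.15 pos [567.3  40.3 130.7] F [-0.17 -0.07  0.79] g -0.0
[[ 0.    -0.043  0.999]
 [-0.     0.999  0.043]
 [-1.    -0.     0.   ]]
```

View pics/scene3.png

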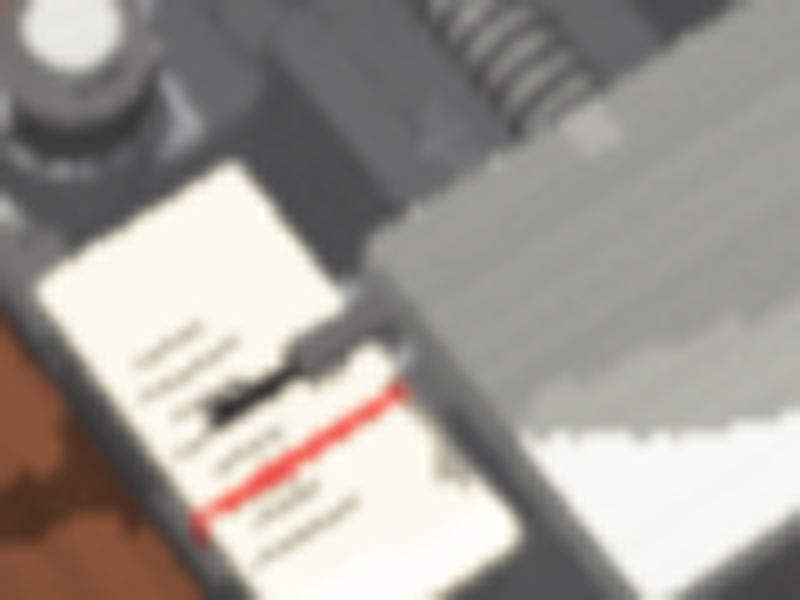

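View pics/w3.png

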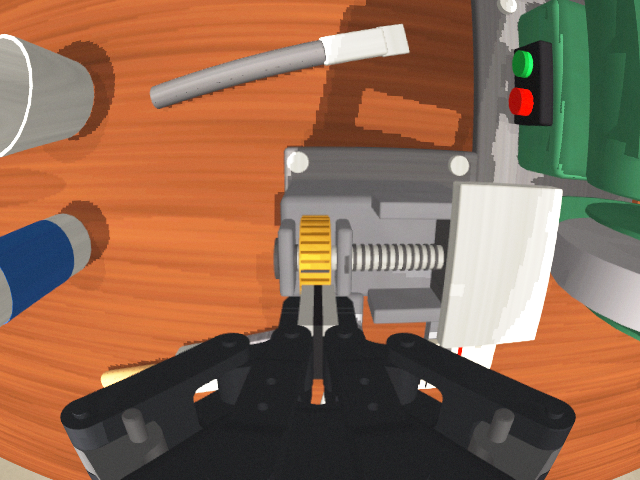

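```bash
for i in 1 2; do python3 -m jog '[[[0,0,-0.02,0,0,0],[0,0,0,0,0,0],[0.008,0,0,0,0,0],[0,0,0,0,0,0],[0,0,0.004,0,0,0],[0,0,0.004,0,0,0],[0,0,0.004,0,0,0],[0,0,0.004,0,0,0],[0,0,0.004,0,0,0],[0,0,0,0,0,0],[-0.008,0,0,0,0,0],[0,0,0,0,0,0]]]'; done
python3 - <<'E'
from h import *
c=cap("scene");x=(320,310,80,60);im=c["image"][x[1]:x[1]+x[3],x[0]:x[0]+x[2],::-1];cv2.imwrite(f"pics/scene4.png",cv2.resize(im,(800,600),interpolation=cv2.INTER_CUBIC))
c=cap("wrist");cv2.imwrite("pics/w4.png",c["image"][:,:,::-1])
for n in("w3","w4"):
    g=cv2.imread(f"pics/{n}.png",0).astype(int)
    for r in (220,240,300): print(n,r,g[r,440:470].tolist())
E
```

```text
time_s: 7.75
eef_pos: [567.4, 40.4, 130.7]
ee_rot: [0.707, -0.015, 0.707, 0.015]
force: [0.5, -0.3, 0.2]
grip_width: -0.003
time_s: 9.25
eef_pos: [567.4, 40.4, 130.7]
ee_rot: [0.707, -0.015, 0.707, 0.015]
force: [0.7, 0.7, 0.2]
grip_width: -0.002
w3 220 [57, 56, 56, 54, 57, 57, 59, 56, 60, 58, 107, 133, 141, 138, 138, 137, 138, 157, 200, 226, 235, 234, 235, 235, 235, 233, 234, 233, 235, 235]
w3 240 [58, 55, 55, 57, 55, 53, 58, 59, 92, 130, 137, 139, 138, 139, 134, 156, 196, 227, 235, 235, 234, 234, 233, 232, 233, 234, 235, 234, 235, 233]
w3 300 [64, 89, 127, 139, 145, 141, 140, 140, 172, 209, 230, 233, 232, 233, 233, 232, 232, 231, 233, 232, 231, 230, 229, 231, 231, 231, 229, 230, 229, 229]
w4 220 [156, 157, 136, 86, 56, 58, 58, 56, 55, 58, 56, 58, 55, 56, 57, 55, 53, 62, 122, 142, 140, 143, 140, 137, 139, 161, 199, 225, 235, 234]
w4 240 [146, 106, 60, 55, 56, 57, 57, 57, 55, 55, 56, 60, 56, 56, 55, 57, 114, 137, 141, 144, 140, 137, 141, 157, 201, 227, 235, 234, 234, 234]
w4 300 [100, 99, 101, 100, 101, 97, 77, 60, 72, 129, 140, 141, 140, 141, 137, 143, 192, 222, 233, 234, 232, 233, 233, 232, 232, 233, 234, 233, 230, 231]
```

View pics/scene4.png

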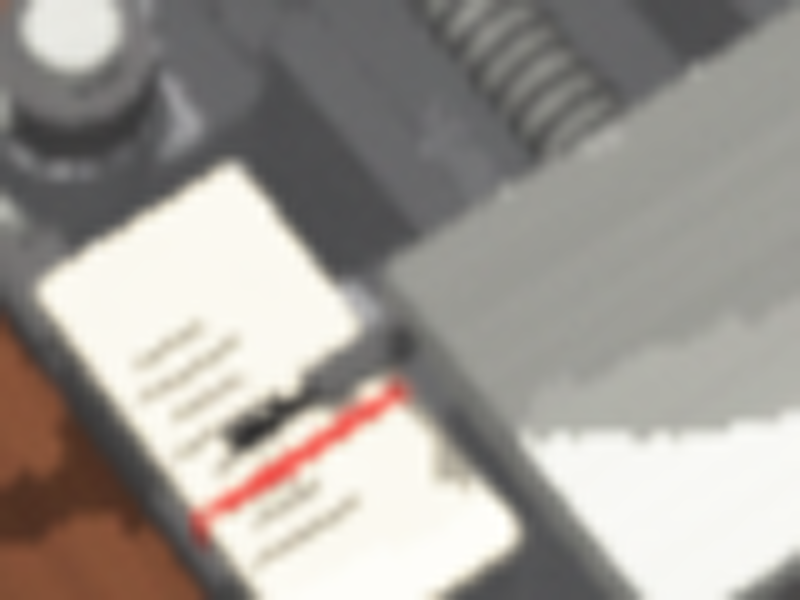

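Each stroke moves the rest about 1.9 mm, and the pointer is about 5 mm short of the red line. Two more strokes, then a precise look.

```bash
for i in 1 2; do python3 -m jog '[[[0,0,-0.02,0,0,0],[0,0,0,0,0,0],[0.008,0,0,0,0,0],[0,0,0,0,0,0],[0,0,0.004,0,0,0],[0,0,0.004,0,0,0],[0,0,0.004,0,0,0],[0,0,0.004,0,0,0],[0,0,0.004,0,0,0],[0,0,0,0,0,0],[-0.008,0,0,0,0,0],[0,0,0,0,0,0]]]'; done
python3 -m jog '[[[-0.05,0,0,0,0,0],[-0.02,0.0,0.05,0,0,0],[0,0.04,0.06,0,0,0],[0,0.04,0.02,0,0,0],[0,0,0,0,0,0],[0,0,0,0,0,0],[0,0,0,0,0,0]]]'
python3 - <<'E'
from h import *
state()
c=cap("wrist");cv2.imwrite("pics/w5.png",c["image"][:,:,::-1]);print(blobs(c["image"],"red"), c["T"][:3,3])
p=[b for b in blobs(c["image"],"red") if b[0][3]>20 and b[0][2]<20]
print(proj(c,np.array([612,118.1,108])))
E
```

```text
time_s: 10.85
eef_pos: [567.4, 40.4, 130.7]
ee_rot: [0.707, -0.015, 0.707, 0.015]
force: [1.0, -0.2, -0.3]
grip_width: 0.003
time_s: 12.35
eef_pos: [567.4, 40.4, 130.7]
ee_rot: [0.707, -0.015, 0.707, 0.015]
force: [-0.6, 0.6, 0.1]
grip_width: -0.005
time_s: 13.22
eef_pos: [685.8, 119.2, 200.7]
ee_rot: [0.707, -0.015, 0.707, 0.015]
force: [-0.8, 0.1, 0.4]
grip_width: 0.004
t 13.225 pos [685.8 119.2 200.7] F [-0.83  0.15  0.37] g 0.0
[[ 0.    -0.042  0.999]
 [-0.     0.999  0.042]
 [-1.    -0.     0.   ]]
[([318, 119, 3, 29, 67], [319.3, 134.3]), ([194, 199, 30, 28, 634], [207.9, 212.8])] [616.50421726 117.11903428 335.65474605]
[319.51358769 126.36925361]
```

View pics/w5.png

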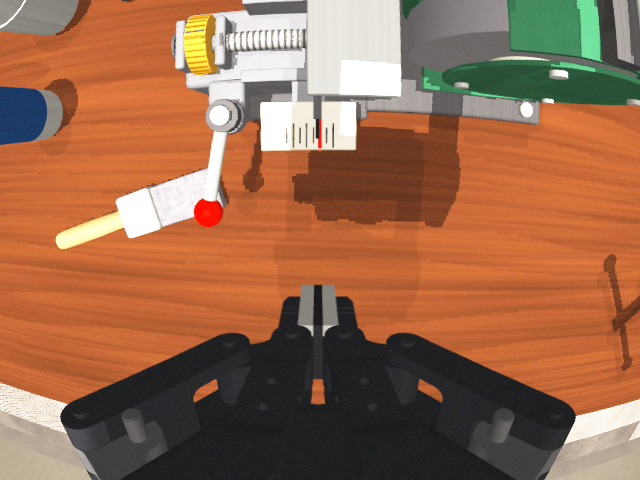

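```bash
python3 -m jog '[[[0.05,0,0,0,0,0],[0.03,0,0,0,0,0],[0,0,0,0,0,0],[0,0,0,0,0,0]]]'
python3 - <<'E'
from gap import *
c=gap("g6",(318,150));print(blobs(c["image"],"red"))
E
```

```text
time_s: 13.78
eef_pos: [686.7, 119.9, 122.4]
ee_rot: [0.708, -0.015, 0.706, 0.015]
force: [-0.3, -0.5, 0.4]
grip_width: 0.001
crop origin 268 105
[([317, 108, 5, 45, 192], [319.3, 131.3]), ([141, 227, 41, 40, 1262], [160.8, 246.4])]
```

View pics/g6.png

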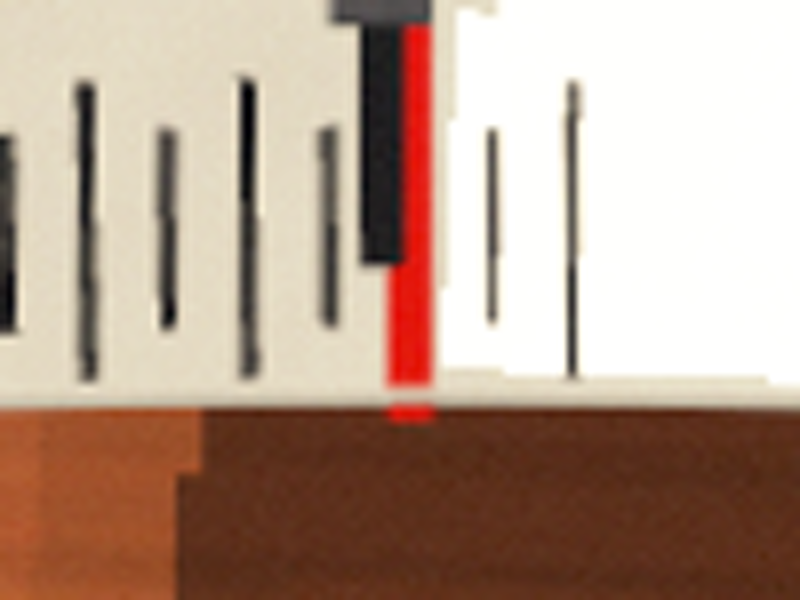

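Pointer at crop column 381 and red at 410, with lines 81 px per 4 mm, so 1.4 mm remain. That calls for one 15 mm stroke.

```bash
python3 -m jog '[[[-0.05,0,0,0,0,0],[-0.03,0,0,0,0,0],[0,-0.04,-0.02,0,0,0],[0,-0.04,-0.04,0,0,0],[0,0,-0.05,0,0,0],[0,0,-0.0375,0,0,0],[0.04,0,0,0,0,0],[0.03,0,0,0,0,0],[0,0,0,0,0,0],[0,0,0,0,0,0]]]' ; python3 -m jog '[[[0.008,0,0,0,0,0],[0,0,0,0,0,0],[0,0,0.003,0,0,0],[0,0,0.003,0,0,0],[0,0,0.003,0,0,0],[0,0,0.003,0,0,0],[0,0,0.003,0,0,0],[0,0,0,0,0,0],[-0.008,0,0,0,0,0],[0,0,0,0,0,0]]]'; python3 -m jog '[[[-0.05,0,0,0,0,0],[-0.02,0.0,0.05,0,0,0],[0,0.04,0.0375,0,0,0],[0,0.04,0.045,0,0,0],[0.05,0,0,0,0,0],[0.03,0,0,0,0,0],[0,0,0,0,0,0],[0,0,0,0,0,0],[0,0,0,0,0,0]]]'
python3 - <<'E'
from gap import *
c=gap("g7",(318,150));print(blobs(c["image"],"red"));state()
E
```

```text
time_s: 15.08
eef_pos: [543.1, 33.8, 132.3]
ee_rot: [0.708, -0.015, 0.706, 0.015]
force: [-0.3, 0.1, -0.3]
grip_width: -0.0
time_s: 16.32
eef_pos: [557.4, 34.6, 130.8]
ee_rot: [0.707, -0.015, 0.707, 0.015]
force: [0.7, -0.6, -0.7]
grip_width: 0.002
time_s: 17.45
eef_pos: [686.7, 120.2, 122.3]
ee_rot: [0.708, -0.015, 0.706, 0.015]
force: [-0.2, 0.3, 0.2]
grip_width: -0.001
crop origin 268 105
[([316, 138, 5, 15, 73], [318.0, 145.2]), ([140, 227, 41, 40, 1262], [160.1, 246.5])]
t 17.5 pos [686.5 120.2 122. ] F [-1.01 -0.19  0.51] g 0.0
[[ 0.002 -0.043  0.999]
 [ 0.     0.999  0.043]
 [-1.    -0.     0.002]]
```

View pics/g7.png

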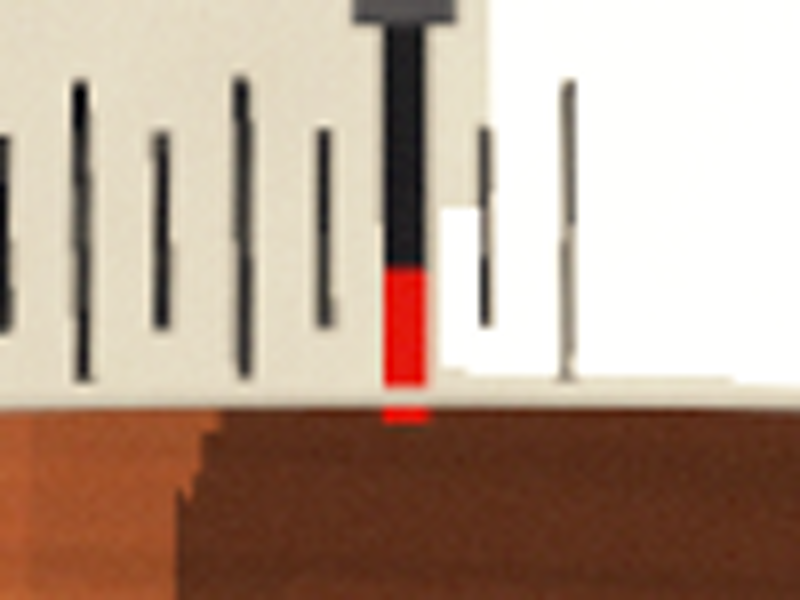

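The pointer and red line now share a column (404.5 against 405.5, about 0.05 mm apart). Next is the lever, pushed on its bar from the +y side.

```bash
python3 -m jog '[[[0,-0.022,-0.018,0,0,0],[0,-0.022,-0.018,0,0,0],[0,0,0,0.1035,0,0],[0,0,0,0.1035,0,0],[0.013,0,0,0,0,0],[0.013,0,0,0,0,0],[0,0,0,0,0,0],[0,0,0,0,0,0]]]'
python3 - <<'E'
from h import *
s=state();print(s["joints"].round(2))
c=cap("side");x=(250,110,140,105)
im=c["image"][x[1]:x[1]+x[3],x[0]:x[0]+x[2],::-1];cv2.imwrite("pics/side8.png",cv2.resize(im,(800,600),interpolation=cv2.INTER_CUBIC))
c=cap("wrist");cv2.imwrite("pics/w8.png",c["image"][:,:,::-1])
E
```

```text
time_s: 18.5
eef_pos: [652.1, 74.8, 94.4]
ee_rot: [0.705, 0.058, 0.705, -0.058]
force: [0.4, -0.2, 0.5]
grip_width: 0.001
t 18.5 pos [652.1  74.8  94.4] F [ 0.42 -0.15  0.49] g 0.0
[[ 0.     0.162  0.987]
 [ 0.     0.987 -0.162]
 [-1.     0.     0.   ]]
[-0.06  0.73  1.23  0.    1.18 -1.47]
```

View pics/side8.png

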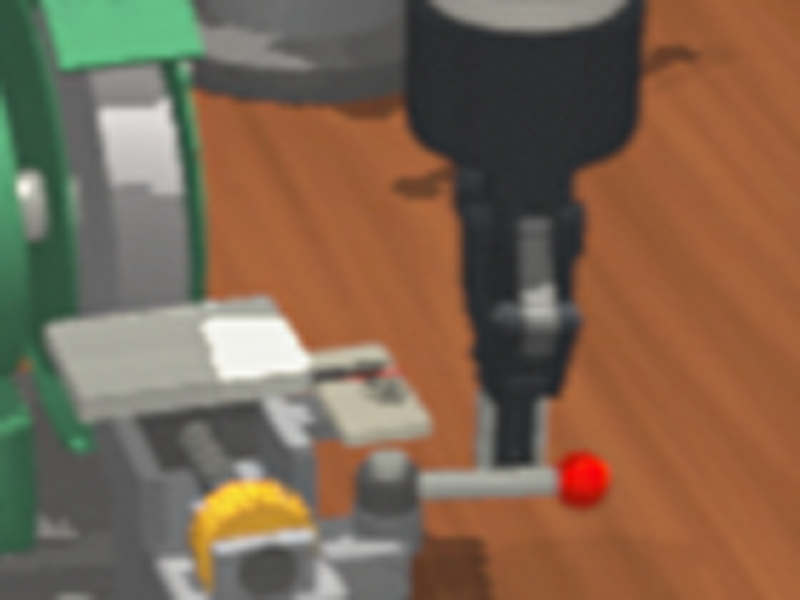

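View pics/w8.png

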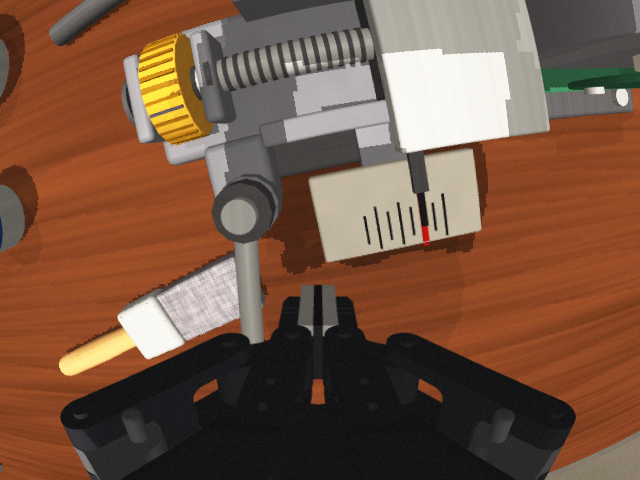

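The finger is parallel to the bar, about 25 mm to the +y side and clear of the ball and pivot. I'm closing to contact, then swinging about the pivot.

```bash
python3 -m jog '[[[0,-0.006,0,0,0,0],[0,-0.005,0,0,0,0],[0,0,0,0,0,0]]]'; python3 -m jog '[[[0,-0.00525,0.00137,0.12,0,0],[0,-0.00525,0.00137,0.12,0,0],[0,-0.00525,0.00137,0.12,0,0],[0,-0.00525,0.00137,0.12,0,0],[0,0,0,0,0,0]]]'
python3 - <<'E'
from h import *
s=state();print(s["joints"].round(2))
c=cap("wrist");cv2.imwrite("pics/w9.png",c["image"][:,:,::-1])
E
```

```text
time_s: 18.98
eef_pos: [650.2, 63.4, 94.5]
ee_rot: [0.705, 0.058, 0.705, -0.058]
force: [0.1, -0.5, -0.2]
grip_width: 0.0
time_s: 19.6
eef_pos: [648.3, 42.2, 94.4]
ee_rot: [0.671, 0.223, 0.671, -0.224]
force: [-0.2, -0.6, 0.5]
grip_width: 0.002
t 19.6 pos [648.3  42.2  94.4] F [-0.25 -0.59  0.5 ] g 0.0
[[ 0.   0.6  0.8]
 [-0.   0.8 -0.6]
 [-1.  -0.   0. ]]
[-0.11  0.72  1.25 -0.    1.17 -1.04]
```

View pics/w9.png

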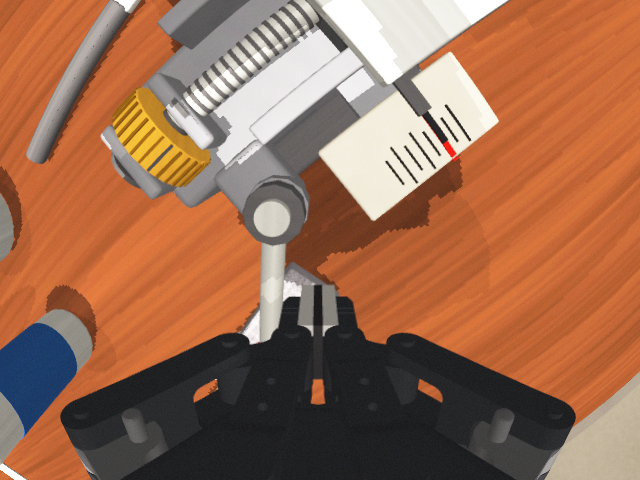

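The lever follows, still parallel to the finger. On to the stop.

```bash
python3 -m jog '[[[0,-0.00525,0.00137,0.12,0,0],[0,-0.00525,0.00137,0.12,0,0],[0,-0.00525,0.00137,0.12,0,0],[0,-0.00525,0.00137,0.12,0,0],[0,0,0,0,0,0]]]';python3 -m jog '[[[0,-0.00525,0.00137,0.12,0,0],[0,-0.00525,0.00137,0.12,0,0],[0,0,0,0,0,0],[0,0,0,0,0,0]]]'; python3 -m jog '[[[0,-0.001,0,0,0,0],[0,-0.001,0,0,0,0],[0,0,0,0,0,0]]]'
python3 - <<'E'
from h import *
s=state();print(s["joints"].round(2))
c=cap("wrist");cv2.imwrite("pics/w10.png",c["image"][:,:,::-1])
E
```

```text
time_s: 20.27
eef_pos: [636.6, 24.3, 94.4]
ee_rot: [0.599, 0.376, 0.599, -0.376]
force: [0.2, -0.1, 0.2]
grip_width: 0.003
time_s: 20.78
eef_pos: [630.7, 18.5, 94.7]
ee_rot: [0.552, 0.446, 0.548, -0.443]
force: [16.1, 4.1, -6.8]
grip_width: -0.0
time_s: 21.15
eef_pos: [630.4, 18.4, 94.9]
ee_rot: [0.553, 0.448, 0.547, -0.441]
force: [26.2, 5.0, -11.0]
grip_width: -0.003
t 21.15 pos [630.4  18.4  94.9] F [ 26.17   5.01 -10.96] g -0.0
[[ 0.013  0.978  0.21 ]
 [ 0.001  0.21  -0.978]
 [-1.     0.013  0.002]]
[-0.16  0.67  1.34  0.    1.12 -0.37]
```

View pics/w10.png

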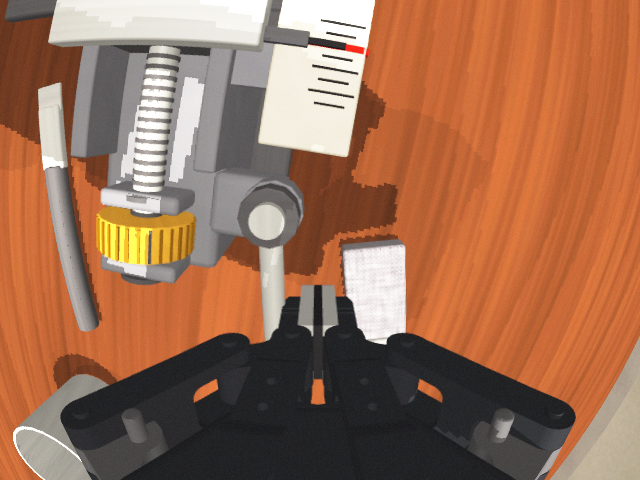

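The force rose to 26 N with no motion, so the lever is at its stop. I'm backing off, rising, and checking the pointer and lever again.

```bash
python3 -m jog '[[[0,0.008,0,0,0,0],[0,0.012,0,0,0,0],[0,0.01,0,0,0,0],[-0.05,0,0,0,0,0],[-0.02,0,0,0,0,0],[0,0,0,-0.18,0,0],[0,0,0,-0.18,0,0],[0,0,0,-0.18,0,0],[0,0,0,-0.18,0,0],[0,0,0,-0.18,0,0],[0,0,0,-0.18,0,0],[0,0,0,-0.18,0,0]]]'; python3 -m jog '[[[0,0,0,-0.147,0,0],[0,0.05,0.01,0,0,0],[0,0.0475,0.01,0,0,0],[0,0,0,0,0,0],[0,0,0,0,0,0]]]'
python3 - <<'E'
from h import *
state()
c=cap("wrist");cv2.imwrite("pics/w11.png",c["image"][:,:,::-1])
rb=blobs(c["image"],"red");print(rb,c["T"][:3,3].round(1))
E
```

```text
time_s: 22.7
eef_pos: [655.2, 23.9, 164.1]
ee_rot: [0.706, 0.033, 0.707, -0.033]
force: [-0.6, 0.6, -0.3]
grip_width: 0.005
time_s: 23.32
eef_pos: [670.9, 121.7, 164.0]
ee_rot: [0.707, -0.016, 0.707, 0.016]
force: [0.4, -0.6, -0.5]
grip_width: 0.004
t 23.325 pos [670.9 121.7 164. ] F [ 0.39 -0.59 -0.45] g 0.0
[[-0.001 -0.045  0.999]
 [-0.     0.999  0.045]
 [-1.    -0.    -0.001]]
[([91, 149, 31, 34, 732], [104.7, 166.0]), ([313, 168, 3, 12, 36], [314.0, 173.5])] [601.8 119.4 299.1]
```

View pics/w11.png

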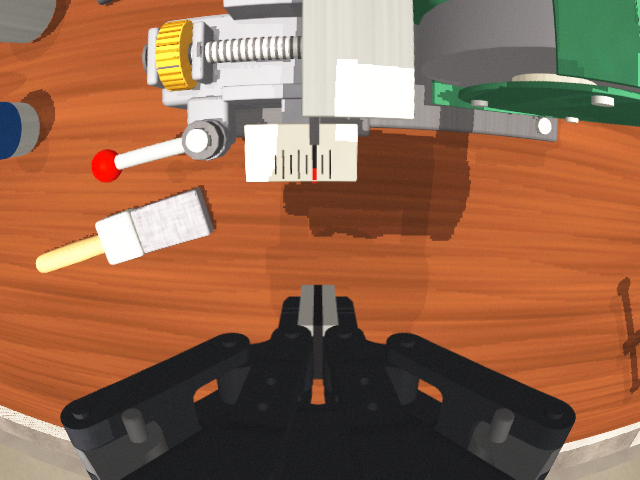

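Run:
```python
from gap import *
c=gap("g12",(314,173))
b=plane(c,(106,166),101);p=plane(c,(199,140),112);d=(b-p)[:2]
print(b.round(1),p.round(1),np.linalg.norm(d),"clamp",np.radians(2.5)-np.arctan2(d[1],d[0]))
a=cap("scene");s=cap("side");ra=blobs(a["image"],"red");rs=blobs(s["image"],"red");print(ra,rs)
for q in rs:
    B,e=tri(ray(a,ra[0][1]),ray(s,q[1]))
    d=B[:2]-np.array([605.3,56.4]);print(B.round(1),e,np.linalg.norm(d),"clamp",np.radians(2.5)-np.arctan2(d[1],d[0]))
```

```text
crop origin 264 128
[619.8  -6.4 101. ] [605.9  58.  112. ] 65.8438591475018 clamp 1.4021272796669912
[] [([231, 196, 10, 10, 76], [235.5, 200.5]), ([328, 205, 12, 12, 107], [333.8, 210.7])]Traceback (most recent call last):
  File "<stdin>", line 7, in <module>
IndexError: list index out of range
```

View pics/g12.png

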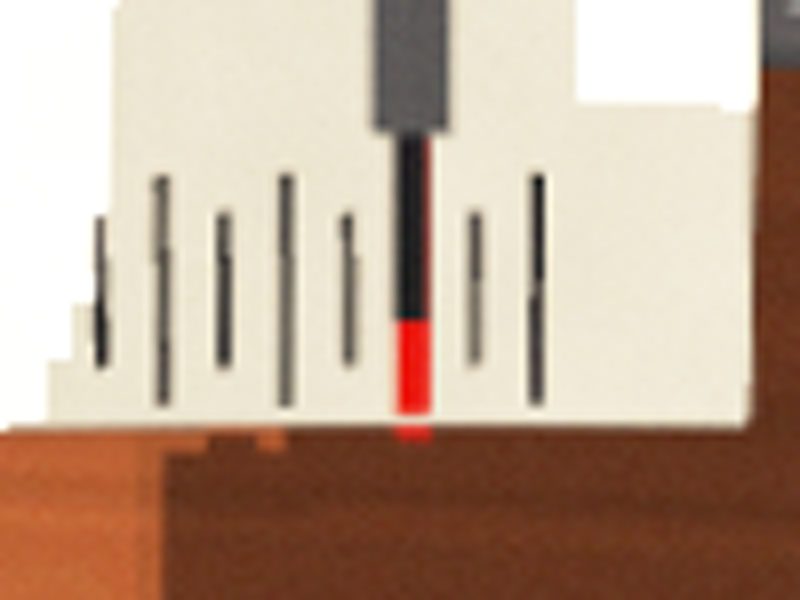

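The pointer is still on the red line, the lever reads 1.40 rad, and the arm is clear. Handing in.

```bash
python3 -c "
from rig import workorder;print(workorder.finish_job())"
```

```text
the job is handed in; nothing more can be done
None
```

The tool rest is closed up to the gauge mark and the clamp lever is fully over against its stop. I handed the job in at about 23.5 s.

- **Wheel:** Five 20 mm strokes and one 15 mm stroke on top of the wheel, with the shut fingertips, brought the rest about 11 mm forward. The aim was roughly 5 N of pressure. The first touch went briefly to 17 N while I was finding contact.
- **Lever:** I swung the bar about its pivot until the force rose to 26 N with no further motion, then backed off.
- **Last checks:**
  - From straight above, after clamping, the pointer stood on the red line to within about 0.1 mm.
  - The lever read about 1.40 rad from the wrist view.
  - The force on the tool was near zero, and nothing was being touched.
- **What did not go to plan:**
  - Before the last wheel stroke the fingertip came back about 6 mm to one side. The stroke still moved the rest as far as intended.
  - The check of the lever from the two fixed cameras failed, because the arm hid the ball from the scene camera. The final angle therefore rests on the wrist view and the contact force.
- **Bystanders:** I went nowhere near the chisel, spray can, tin or brush with the arm low, except that the finger passed about 65 mm above the brush. I did not measure their positions again at the end.

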